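# Gauge the bores of grinding wheels and reject the tight one

## Robot

A 7-joint arm with a two-finger parallel gripper is mounted at the origin on the work surface. World frame = base frame: x ahead of the robot, y to its left, z up, the work surface at z = 0. Lengths are in m, angles in rad, forces in N, time in s.
With the tool pointing down it reaches from about 0.425 to 0.925 m from the base axis. Payload 6.8 kg.
Tool frame: the origin (TCP) lies midway between the tips of the shut fingers; the grasp point (between the pads) lies 19 mm behind it; z points along the fingers, y is the line along which they close (so a half turn about z gives the same grasp; the last joint's range is limited). The gripper opens to 85 mm and grips with 20 to 120 N. Pads are 22 mm wide; open, the fingers measure 114 mm over their backs; the gripper's body (76 mm by 85 mm) begins 54 mm behind the grasp point. The pads swing forward as they close: fully open they stand 13 mm farther back than shut.
Start: joints at [1.058, 0.477, 0.022, 1.555, -0.011, 1.109, -0.083], TCP at [0.266, -0.62, 0.231] pointing down, gripper open.
Joint ranges: [-2.96, 2.96], [-0.34, 2.1], [-1.41, 1.46], [0.24, 2.44], [-1.37, 4.51], [0.17, 1.92], [-2.96, 2.96]. Speed limits (rad/s): [2.39, 2.39, 3.14, 3.14, 3.14, 3.14, 3.14].

## Interface

Orientations are given as a rotation vector (axis times angle).
In Python, from bench import get_obs, grab_frame, camera_params, r gives the robot as it stands.
- The arm moves only by the shell command python3 -m jog 'ROWS' [FORCE]. ROWS is JSON, a list of rows, each an object of numbers: "rx", "ry", "rz": the turn, a rotation vector about the world's x, y, z scaled (see below); "x", "y", "z": the shift along the world's x, y, z scaled (see below); "jaw": the opening, from -1 (shut) to 1 (fully open). In form: [{"rx": .., "ry": .., "rz": .., "x": .., "y": .., "z": .., "jaw": ..}, ...]. A call has 1 to 8 rows; each row shifts and turns the commanded pose from where the row before left it; what a row does not reach is not made up. The controller multiplies each number of a shift by 60 mm and each number of a turn by 10 degrees. A row lasts 1/8 s, in which the tool goes at most 62.5 mm and 10.7 degrees, less where a joint would pass 70% of its speed; a pose out of reach is approached as far as the arm can. A call with a number of a shift or a turn outside -1 to 1 is refused whole. A call with a gripper value outside its range is refused whole. The fingers move at their own pace and stop on an object; FORCE is the grip in N (left out, the last holds). Time passes only in rows, so rows that do not move let the fingers close. It gives the time, the measured TCP pose, the force, the opening and the grip force at its end, in the units of the state.
- get_obs(): the state, without advancing time (a new reading comes with each control period).
- grab_frame(name): name is "scene" or "top"; returns the picture (384x512x3 uint8, red, green, blue); there is no depth.
- camera_params(name): a dict with "fx", "fy", "cx", "cy" (pixels), "R" (3x3) and "t" (3): a world point X has camera coordinates R X + t. Camera axes: x right, y down, z forward; pixel columns grow to the right and rows downward; lengths in m; the calibration is good to about 2 mm. A picture is of the moment at which its call begins. camera_params takes no time and is no camera call.
- r.hand_in(): hands the job in; it is judged then, once.
The state is a dict: "clock": time; "joints": joint angles; "qvel": joint speeds; "tau": joint torques, N m; "tcp_pos": TCP position; "orientation": TCP orientation; "contact_force": force on the tool from outside, world axes, zero at the start; "moment": the same for the moment, N m; "grip_width": finger opening in m; "gripper_force": force on a finger pad.
Only numpy, scipy, OpenCV 4.12 (cv2) and the standard library are available. Lean on these libraries where they do the work, as an engineer would, in place of code of your own. Each camera call takes 0.05 s, during which the arm holds its last target. There are 200 camera calls.

## Task

Before these three grinding wheels go to the bench lathe, check their bores: take the plug gauge from its stand and try it in every wheel where it lies, one after another from the left of the rack to the right, letting it down until it either comes out underneath (its collar all but down on the wheel) or rests firmly on something in the bore, and never forcing it. When all have been tried, stand the gauge back in its stand, fully down, and lay any wheel it would not go through flat in the steel reject tray, lowered onto the floor of the tray and not dropped. Leave the wheels that pass in their nests and everything else on the bench where it is.

Things in the scene. Friction and masses are not known exactly. Their poses are not given: they have to be found in the camera images.
- gauge: Steel plug gauge, standing nose down in its stand at the start. From the nose up: plug 16 mm diameter and 30 mm long (its nose edge chamfered by 1 mm), collar 30 mm diameter and 5 mm thick, knurled round handle 20 mm diameter and 50 mm long; 85 mm and about 180 g in all. Origin: centre of the nose; z along the axis to the handle end.
- stand_hole (a point): Centre of the mouth of the 20 mm through hole in the top of the gauge stand, a fixed aluminium block 64 x 64 mm, 40 mm high. The gauge's collar rests on this face, so that its nose then is 30 mm below this point.
- rack: Fixed white plastic draining rack, 84 mm (x) by 250 mm (y), standing on the table on small feet. Its deck is 20 mm above the table and has three wheel nests in a row along its y axis, 78 mm apart; each is a 54 mm recess inside a rim 5 mm high, with a 26 mm drain hole through the deck beneath. Origin: under its centre, at table height; +y end is the left end.
- nest_left (a point): Centre of the left nest of the rack, on the deck on which the wheel lies (left and right as seen from the robot: left is +y).
- nest_mid (a point): Centre of the middle nest of the rack, on the deck on which the wheel lies (left and right as seen from the robot: left is +y).
- nest_right (a point): Centre of the right nest of the rack, on the deck on which the wheel lies (left and right as seen from the robot: left is +y).
- wheel_a: A grinding wheel lying flat and loose in its nest (about 1.5 mm of play each way): grey abrasive disc, 50 mm diameter, 25 mm thick, about 90 g, with an 18 mm bore through its middle, in a moulded bush. All three look alike; any of them may have moulding flash in its bore (see wheel_b). Origin: centre of its underside; z up along the bore.
- wheel_b: Another such wheel, same size, look and origin as wheel_a. Any of the three bores may be clean, or blocked by a hard ring of flash, 4 mm thick with a 13 mm hole, which stops the gauge's nose between 7 and 19 mm below the wheel's top face; how deep is not known beforehand. The ring gives about 1 mm at 20 N.
- wheel_c: Another such wheel, same size, look and origin as wheel_a; its bore may be clean or have the flash ring.
- tray: Fixed open steel reject tray, 140 mm (x) by 130 mm (y), 26 mm high, walls and floor 4 mm thick, empty. Origin: under its centre, at table height.
- tray_floor (a point): Centre of the tray's inner floor, 4 mm above the table.
- cast: Bystander, to be left alone: plaster dental model with teeth, 62 x 58 mm, 30 mm high. Origin: centre of its underside.
- articulator: Bystander, to be left alone: steel hinge articulator with mounted plaster jaws, 95 x 80 mm, 113 mm high. Origin: centre of its underside.
- wax_knife: Bystander, to be left alone: wax knife with a wooden handle, 180 mm long, lying along its x. Origin: centre of its underside.
- bowl: Bystander, to be left alone: plastic mixing bowl, 100 mm wide, 50 mm high. Origin: centre of its underside.
- jar: Bystander, to be left alone: closed jar of polishing paste, 56 mm diameter, 55 mm high. Origin: centre of its underside.
- brush_wheel: Bystander, to be left alone: bristle polishing wheel lying flat, 80 mm diameter, 20 mm high, wooden hub with no bore. Origin: centre of its underside.
- felt_cone: Bystander, to be left alone: felt polishing cone standing on its base, 42 mm diameter, 55 mm high. Origin: centre of its underside.
There are look-alikes about, which are no part of the job. Leave any green or purple look-alike of the wheel_b alone.

How it is judged:
By the outcome, as a careful person would: the job done as asked, in the order asked, and still so for the second after the job is handed in, with the robot touching nothing.
It also fails if it takes over 72 s, if anything falls off the work surface, if the arm or the gripper's body presses on something with over 40 N, if the wrist force passes 120 N, or if a joint passes its speed limit or range.

## Working session

There is one attempt and no reset: what is moved stays moved. The work goes in short steps, Python scripts to look and compute and a shell command to move; the robot and the scene stay as the last step left them, time stands still between calls to the robot, and variables do not carry over. Pictures are saved under pics/ and viewed, at most 10 in all, crops included, and the job is handed in when it is done.

```bash
ls; mkdir -p pics
python3 - <<'E'
from bench import get_obs, grab_frame, camera_params, r
import cv2
for n in ("scene","top"):
    f=grab_frame(n); cv2.imwrite(f"pics/{n}0.png",cv2.resize(f[:,:,::-1],(768,576),interpolation=cv2.INTER_CUBIC)); cv2.imwrite(f"{n}_raw.png",f[:,:,::-1])
    p=camera_params(n); print(n,p)
print(get_obs())
E
```

```text
pics
scene {'fx': 426.55150432435266, 'fy': 426.55150432435266, 'cx': 250.87618879015116, 'cy': 193.2786999858036, 'R': array([[ 0.6485151 ,  0.76098859, -0.01801497],
       [ 0.55179107, -0.48627631, -0.67754112],
       [-0.52436131,  0.42945515, -0.73526423]]), 't': array([-0.39549507, -0.30499817,  1.37291804])}
top {'fx': 453.0688147057508, 'fy': 453.0688147057508, 'cx': 260.0405863391594, 'cy': 189.3868955969622, 'R': array([[-0.09895383, -0.99508962,  0.00218848],
       [-0.97373632,  0.09637676, -0.20627433],
       [ 0.20505052, -0.02254263, -0.97849175]]), 't': array([0.03153915, 0.60752987, 1.04762015])}
{'clock': 0.1, 'joints': array([ 1.05793949,  0.47772365,  0.0223384 ,  1.5563522 , -0.01150823,
        1.10930512, -0.08307798]), 'qvel': array([-0.0022938 , -0.00127506,  0.00052274, -0.00360085,  0.00072998,
        0.00038116, -0.00015303]), 'tau': array([ 4.85373224e-03, -5.97755814e+01,  1.61396764e+00, -2.81951022e+01,
        1.28952228e-02,  5.04962954e-03,  2.85437397e-05]), 'tcp_pos': array([ 0.26559438, -0.61996731,  0.23041885]), 'orientation': array([-3.07589578e+00, -6.31202584e-01,  6.94554658e-04]), 'contact_force': array([-0.18193316,  0.10757904,  0.99206627]), 'moment': array([-0.00555938,  0.00286542,  0.0128329 ]), 'gripper_force': 0.0, 'grip_width': 0.08528378409251976}
```

View pics/top0.png

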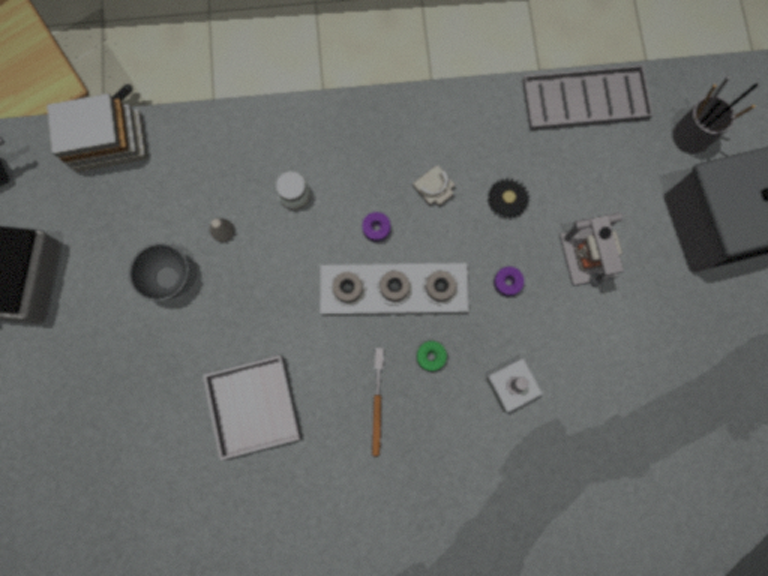

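View pics/scene0.png

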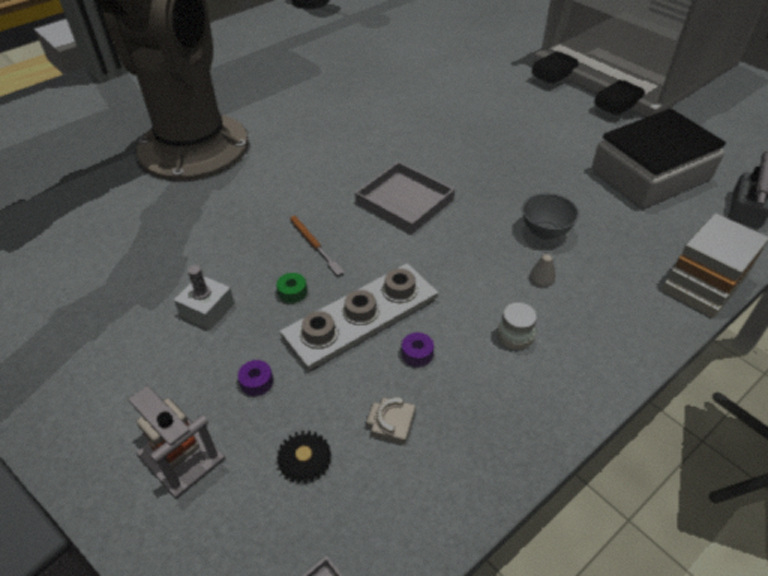

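The top view shows the rack at about (394,289), its wheels at (347,287), (394,287) and (441,287), the stand with the gauge at (515,385) and the tray at (252,407). Green and purple decoys lie around the rack. In the scene view the gauge stands at (198,285). Next I'll measure these.

```bash
cat > h.py <<'E'
import numpy as np, cv2
from bench import camera_params
def ray(n,u,v,z):
    p=camera_params(n); R=np.array(p["R"]);t=np.array(p["t"])
    c=-R.T@t; d=R.T@np.array([(u-p["cx"])/p["fx"],(v-p["cy"])/p["fy"],1]); return c+d*(z-c[2])/d[2]
def proj(n,X):
    p=camera_params(n); q=np.array(p["R"])@np.array(X)+np.array(p["t"]); return np.array([p["fx"]*q[0]/q[2]+p["cx"],p["fy"]*q[1]/q[2]+p["cy"]])
E
python3 - <<'E'
from h import *
im=cv2.imread("top_raw.png"); hsv=cv2.cvtColor(im,cv2.COLOR_BGR2HSV)
for y in (170,192): print([tuple(int(c) for c in im[y,x]) for x in range(214,310,8)])
print([tuple(int(c) for c in im[y,345]) for y in range(236,280,4)])
m=((im.min(2)>135)).astype(np.uint8); m[:100]=0
cs,_=cv2.findContours(m,cv2.RETR_EXTERNAL,cv2.CHAIN_APPROX_NONE)
for c in cs:
    if cv2.contourArea(c)>150:
        rc=cv2.minAreaRect(c); print(cv2.contourArea(c),rc)
big=[cv2.resize(im[y:y+75,x:x+100],(400,300),interpolation=cv2.INTER_CUBIC) for x,y in((212,155),(295,220),(125,230))]
s=cv2.imread("scene_raw.png"); big.append(cv2.resize(s[165:240,180:280+20][:, :100],(400,300),interpolation=cv2.INTER_CUBIC))
cv2.imwrite("pics/crop1.png",np.vstack([np.hstack(big[:2]),np.hstack(big[2:])]))
E
```

```text
[(117, 119, 114), (117, 118, 113), (113, 113, 111), (114, 115, 110), (114, 114, 111), (111, 111, 109), (113, 113, 110), (112, 115, 110), (114, 115, 112), (115, 117, 113), (118, 116, 113), (111, 114, 109)]
[(146, 146, 145), (108, 113, 117), (64, 63, 61), (111, 118, 125), (156, 156, 153), (103, 107, 113), (65, 63, 61), (109, 116, 123), (156, 153, 153), (105, 111, 117), (58, 59, 57), (103, 109, 115)]
[(106, 107, 105), (121, 120, 119), (153, 152, 150), (151, 152, 149), (119, 119, 121), (136, 135, 140), (73, 72, 74), (151, 150, 148), (151, 151, 149), (86, 87, 84), (114, 116, 111)]
2263.5 ((169.66868591308594, 272.0568542480469), (53.0273551940918, 46.76908874511719), 77.6609115600586)
608.0 ((343.3581237792969, 256.1090087890625), (26.176471710205078, 25.235294342041016), 61.927513122558594)
2928.0 ((262.2785949707031, 191.6021728515625), (31.673519134521484, 97.12736511230469), 88.97696685791016)
214.5 ((193.0, 123.0), (16.0, 16.0), 90.0)
```

View pics/crop1.png

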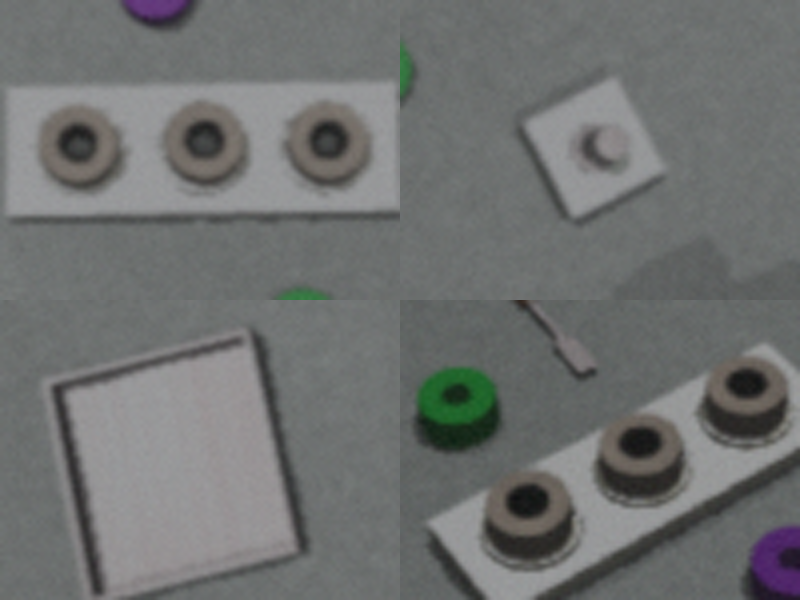

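The crop shows the wheel bores cleanly dark in both views, the gauge handle end standing off from the stand's centre because of parallax, and an empty tray. I'll locate them by colour masks.

```bash
cat > m.py <<'E'
from h import *
def up(im): return cv2.resize(im,None,fx=8,fy=8,interpolation=cv2.INTER_CUBIC)
def back(p): return (np.array(p)+.5)/8-.5
def ell(mask,near,amin,amax):
    cs,_=cv2.findContours(mask.astype(np.uint8),cv2.RETR_LIST,cv2.CHAIN_APPROX_NONE)
    b=None
    for c in cs:
        a=cv2.contourArea(c)
        if amin*64<a<amax*64 and len(c)>20:
            e=cv2.fitEllipse(cv2.convexHull(c)); q=back(e[0])
            d=np.hypot(*(q-near))
            if d<8 and (b is None or d<b[0]): b=(d,q,np.round(np.array(e[1])/8,2),a/64)
    return b
E
python3 - <<'E'
from m import *
for n in("top","scene"):
    im=cv2.imread(n+"_raw.png"); U=cv2.GaussianBlur(up(im).astype(np.float32),(0,0),4)
    br=(U[:,:,2]-U[:,:,0])>4; dk=U.max(2)<88; g=U.mean(2)
    for w in [(231.5,191),(263,191),(294,191)] if n=="top" else [(312+-45,188),(240,203),(212,217)]:
        for nm,mk,lo,hi in(("brown",br&(g>75),120,700),("dark",dk,15,120)):
            e=ell(mk,np.array(w),lo,hi)
            if e: print(n,nm,e[1].round(2),e[2],round(e[3]),"->",ray(n,*e[1],.045).round(4))
            else: print(n,nm,w,None)
for n,m in (("top",0),):
    im=cv2.imread("top_raw.png"); U=up(im); 
    for lo,hi,z,thr in((400,900,.04,132),(2000,4500,.02,132)):
        cs,_=cv2.findContours((cv2.GaussianBlur(U,(0,0),4).min(2)>thr).astype(np.uint8),cv2.RETR_EXTERNAL,cv2.CHAIN_APPROX_NONE)
        for c in cs:
            if lo*64<cv2.contourArea(c)<hi*64:
                rc=cv2.minAreaRect(c); b=back(cv2.boxPoints(rc)); W=np.array([ray("top",*q,z) for q in b]); print(back(rc[0]),z,W.round(4).tolist(),W.mean(0).round(4),np.hypot(*(W[1]-W[0])[:2]),np.hypot(*(W[2]-W[1])[:2]))
E
```

```text
top brown [231.76 191.19] [20.   22.15] 326 -> [0.6139 0.0415 0.045 ]
top dark [230.92 190.26] [10.22 10.31] 81 -> [0.6164 0.0434 0.045 ]
top brown [263.01 190.23] [19.9  21.58] 324 -> [ 0.6086 -0.0362  0.045 ]
top dark [262.6  189.45] [10.06 10.57] 81 -> [ 0.6107 -0.0354  0.045 ]
top brown [293.82 190.32] [20.29 21.5 ] 326 -> [ 0.6008 -0.1126  0.045 ]
top dark [293.7  189.56] [10.22 10.4 ] 82 -> [ 0.6028 -0.1125  0.045 ]
scene brown [265.97 185.77] [14.67 21.7 ] 231 -> [0.6147 0.0451 0.045 ]
scene dark [266.3 185.4] [ 8.57 11.45] 75 -> [0.6143 0.0466 0.045 ]
scene brown [238.29 202.12] [17.66 24.72] 258 -> [ 0.6113 -0.039   0.045 ]
scene dark [239.68 200.13] [ 9.09 12.03] 84 -> [ 0.6086 -0.0326  0.045 ]
scene brown [211.13 215.41] [16.47 23.81] 280 -> [ 0.6016 -0.1115  0.045 ]
scene dark [211.44 214.78] [ 9.8 12. ] 90 -> [ 0.6006 -0.1098  0.045 ]
[343.32061768 256.04415894] 0.04 [[0.4458, -0.1738, 0.04], [0.4691, -0.2323, 0.04], [0.4101, -0.2543, 0.04], [0.3873, -0.1963, 0.04]] [ 0.4281 -0.2142  0.04  ] 0.06298701348456402 0.06299617606683916
[236.34617615  45.22349167] 0.04 [[0.986
[... 233 characters left out ...]
2], [0.3748, 0.1447, 0.02], [0.3615, 0.2576, 0.02]] [0.4324 0.2117 0.02  ] 0.11630979505723418 0.1305613570304367
[262.06298828 191.42677307] 0.02 [[0.6633, 0.0881, 0.02], [0.6423, -0.1638, 0.02], [0.5594, -0.1548, 0.02], [0.5801, 0.0933, 0.02]] [ 0.6113 -0.0343  0.02  ] 0.25268667529359284 0.08338984449431645
[176.36955261  37.42218018] 0.02 [[1.1387, 0.255, 0.02], [1.1387, 0.0606, 0.02], [0.9893, 0.0602, 0.02], [0.9897, 0.25, 0.02]] [1.0641 0.1565 0.02  ] 0.19443280383932038 0.14948390258316016
[320.42739868  26.10420036] 0.02 [[1.1286, -0.1479, 0.02], [1.129, -0.3409, 0.02], [0.9901, -0.3324, 0.02], [0.9901, -0.1437, 0.02]] [ 1.0595 -0.2412  0.02  ] 0.19307743690443663 0.13920477690116578
```

```bash
python3 -m jog '[{"x":0.38,"y":0.95,"jaw":1},{"x":0.38,"y":0.95,"jaw":1},{"x":0.38,"y":0.95,"jaw":1},{"x":0.38,"y":0.95,"jaw":1},{"x":0.38,"y":0.95,"jaw":1},{"x":0.38,"y":0.95,"jaw":1},{"x":0.38,"y":0.95,"jaw":1},{"x":0,"y":0,"jaw":1}]' 60
cat > st.py <<'E'
import sys; from bench import get_obs; import numpy as np
o=get_obs(); p=np.array(o["tcp_pos"]); print("t",round(o["clock"],2),p.round(4),np.round(o["orientation"],3),"F",np.round(o["contact_force"],1),"w",round(o["grip_width"],4))
if len(sys.argv)>3: print("units",((np.array(list(map(float,sys.argv[1:4])))-p)/.06).round(3))
E
python3 st.py .4281 -.2142 .056
```

```text
t 0.1 [ 0.2656 -0.62    0.2304] [-3.076e+00 -6.310e-01  1.000e-03] F [-0.2  0.1  1. ] w 0.0853
units [ 2.708  6.763 -2.907]validation failed for argument at $[0]...
```

```bash
python3 -m jog '[{"rx":0,"ry":0,"rz":0,"x":0.38,"y":0.95,"z":0,"jaw":1},{"rx":0,"ry":0,"rz":0,"x":0.38,"y":0.95,"z":0,"jaw":1},{"rx":0,"ry":0,"rz":0,"x":0.38,"y":0.95,"z":0,"jaw":1},{"rx":0,"ry":0,"rz":0,"x":0.38,"y":0.95,"z":0,"jaw":1},{"rx":0,"ry":0,"rz":0,"x":0.38,"y":0.95,"z":0,"jaw":1},{"rx":0,"ry":0,"rz":0,"x":0.38,"y":0.95,"z":0,"jaw":1},{"rx":0,"ry":0,"rz":0,"x":0.38,"y":0.95,"z":0,"jaw":1},{"rx":0,"ry":0,"rz":0,"x":0,"y":0,"z":0,"jaw":1}]' 60; python3 st.py .4281 -.2142 .056
```

```text
clock: 1.1
tcp_pos: [0.4272, -0.2165, 0.2313]
orientation: [-3.073, -0.645, -0.001]
contact_force: [0.7, -0.9, -0.3]
grip_width: 0.0855
gripper_force: 0.0
t 1.1 [ 0.4272 -0.2165  0.2313] [-3.073e+00 -6.450e-01 -1.000e-03] F [ 0.7 -0.9 -0.3] w 0.0855
units [ 0.014  0.038 -2.922]
```

```bash
python3 - <<'E'
from m import *
im=cv2.imread("top_raw.png"); U=cv2.GaussianBlur(up(im).astype(np.float32),(0,0),4)
d=U[:,:,2]-U[:,:,0]
y0,x0=246*8,336*8
sub=d[y0:y0+160,x0:x0+160]; print(np.round(sub[::12,::12]).astype(int))
for t in(1,2,3):
    e=ell((d>t)&(U.mean(2)>125),np.array((347.5,256.5)),6,140); print(e and (e, ray("top",*e[1],.095)))
for p in((348,257),(347,256.5)): print(ray("top",*p,.095))
E
python3 -m jog '[{"rx":0,"ry":0,"rz":0,"x":0,"y":0,"z":-0.8,"jaw":1},{"rx":0,"ry":0,"rz":0,"x":0,"y":0,"z":-0.2,"jaw":1},{"rx":0,"ry":0,"rz":0,"x":0,"y":0,"z":0,"jaw":1}]'
```

```text
[[-2 -3 -3 -3 -2 -2 -4 -3 -3 -3 -2 -3 -2 -3]
 [-3 -3 -3 -3 -2 -3 -4 -3 -4 -4 -3 -2 -3 -3]
 [-3 -3 -2 -3 -3 -3 -2 -2 -3 -3 -3 -2 -3 -3]
 [-2 -2 -3 -3 -1 -1 -1 -1 -2 -2 -2 -2 -3 -4]
 [-3 -2 -2  0  1  1  1  1  2  0 -2 -3 -3 -2]
 [-3 -2  0  2  2  2  3  3  4  4  1 -3 -2 -2]
 [-2 -1  1  2  0  2  3  3  4  3  2  0 -2 -3]
 [-2 -1  2  2  0  2  3  3  3  4  1 -2 -2 -3]
 [-2 -1  2  3  2  1  2  2  2  2  1 -2 -3 -3]
 [-2 -1  2  3  3  1  1  2  4  2  0  0 -1 -2]
 [-4 -2 -1  2  3  2  1  1  0  1 -1 -1 -2 -2]
 [-4 -3 -2 -1  1  1  1  0  0 -1 -1 -2 -3 -4]
 [-3 -3 -3 -3 -4 -2 -2 -2 -1 -2 -2 -3 -3 -3]
 [-3 -3 -2 -2 -3 -2 -3 -3 -4 -3 -2 -3 -3 -1]]
((np.float64(1.4191468720681852), array([347.90594482, 255.14015198]), array([6.89, 8.19]), 39.21875), array([ 0.42651438, -0.21455206,  0.095     ]))
((np.float64(1.2862013156471137), array([347.67672729, 255.22599792]), array([6.61, 7.21]), 34.0234375), array([ 0.42637178, -0.21399747,  0.095     ]))
((np.float64(1.8506683671579642), array([347.25149536, 254.66609192]), array([5.06, 5.93]), 14.3359375), array([ 0.42774082, -0.21319698,  0.095     ]))
[ 0.4222724  -0.21417729  0.095     ]
[ 0.42363465 -0.21203706  0.095     ]
clock: 1.48
tcp_pos: [0.4246, -0.2219, 0.1709]
orientation: [-3.077, -0.63, 0.003]
contact_force: [0.6, -0.6, -0.2]
grip_width: 0.0857
gripper_force: 0.0
```

```bash
python3 -m jog '[{"rx":0,"ry":0,"rz":0,"x":0.04,"y":0.13,"z":0,"jaw":1},{"rx":0,"ry":0,"rz":0,"x":0,"y":0,"z":-0.8,"jaw":1},{"rx":0,"ry":0,"rz":0,"x":0,"y":0,"z":-0.8,"jaw":1},{"rx":0,"ry":0,"rz":0,"x":0,"y":0,"z":-0.3,"jaw":1},{"rx":0,"ry":0,"rz":0,"x":0,"y":0,"z":0,"jaw":-1},{"rx":0,"ry":0,"rz":0,"x":0,"y":0,"z":0,"jaw":-1},{"rx":0,"ry":0,"rz":0,"x":0,"y":0,"z":0,"jaw":-1},{"rx":0,"ry":0,"rz":0,"x":0,"y":0,"z":0,"jaw":-1}]' 80;python3 -m jog '[{"rx":0,"ry":0,"rz":0,"x":0,"y":0,"z":0,"jaw":-1},{"rx":0,"ry":0,"rz":0,"x":0,"y":0,"z":0,"jaw":-1}]' 80
```

```text
clock: 2.48
tcp_pos: [0.4286, -0.214, 0.0585]
orientation: [3.076, 0.631, 0.003]
contact_force: [-0.8, 0.9, 6.5]
grip_width: 0.018
gripper_force: 77.8
clock: 2.72
tcp_pos: [0.4287, -0.214, 0.0585]
orientation: [3.076, 0.631, 0.003]
contact_force: [-0.7, 0.1, 7.9]
grip_width: 0.0178
gripper_force: 77.8
```

```bash
python3 -m jog '[{"rx":0,"ry":0,"rz":0,"x":0,"y":0,"z":0.2,"jaw":-1},{"rx":0,"ry":0,"rz":0,"x":0,"y":0,"z":0.4,"jaw":-1},{"rx":0,"ry":0,"rz":0,"x":0,"y":0,"z":0.8,"jaw":-1},{"rx":0,"ry":0,"rz":0,"x":0,"y":0,"z":0.2,"jaw":-1},{"rx":0,"ry":0,"rz":0,"x":0,"y":0,"z":0,"jaw":-1},{"rx":0,"ry":0,"rz":0,"x":0,"y":0,"z":0,"jaw":-1}]' 80
python3 - <<'E'
from bench import grab_frame
from m import *
s=grab_frame("scene")[:,:,::-1].copy(); t=grab_frame("top")[:,:,::-1].copy()
cv2.imwrite("s1.png",s);cv2.imwrite("t1.png",t)
from bench import get_obs
p=np.array(get_obs()["tcp_pos"]); n=p-[0,0,.0485]
a=proj("scene",n); b=proj("top",n); print(p,a,b)
def cr(im,q): x,y=int(q[0])-33,int(q[1])-37; print(x,y); return cv2.resize(im[y:y+75,x:x+66],(396,450),interpolation=cv2.INTER_CUBIC)
cv2.imwrite("pics/c2.png",np.hstack([cr(s,a),cr(t,b)]))
E
```

```text
clock: 3.48
tcp_pos: [0.4268, -0.2133, 0.1522]
orientation: [-3.076, -0.631, 0.003]
contact_force: [0.5, -0.0, -2.0]
grip_width: 0.0183
gripper_force: 78.2
[ 0.42688068 -0.21330832  0.152007  ] [127.93691201 177.69531566] [348.05857729 254.7953968 ]
94 140
315 217
```

View pics/c2.png

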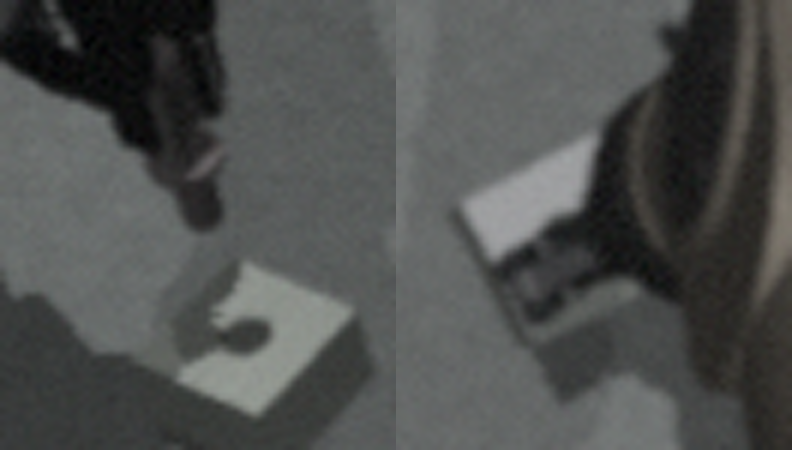

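The nose hangs at scene pixel (127.4,176), where the kinematics predict it, and the gauge is held upright. Going above the left wheel.

```bash
python3 -m jog '[{"rx":0,"ry":0,"rz":0,"x":0.522,"y":0.713,"z":0,"jaw":-1},{"rx":0,"ry":0,"rz":0,"x":0.522,"y":0.713,"z":0,"jaw":-1},{"rx":0,"ry":0,"rz":0,"x":0.522,"y":0.713,"z":0,"jaw":-1},{"rx":0,"ry":0,"rz":0,"x":0.522,"y":0.713,"z":0,"jaw":-1},{"rx":0,"ry":0,"rz":0,"x":0.522,"y":0.713,"z":0,"jaw":-1},{"rx":0,"ry":0,"rz":0,"x":0.522,"y":0.713,"z":0,"jaw":-1},{"rx":0,"ry":0,"rz":0,"x":0,"y":0,"z":-0.6,"jaw":-1},{"rx":0,"ry":0,"rz":0,"x":0,"y":0,"z":0,"jaw":-1}]' 80
python3 -m jog '[{"rx":0,"ry":0,"rz":0,"x":0,"y":0,"z":0,"jaw":-1},{"rx":0,"ry":0,"rz":0,"x":0,"y":0,"z":0,"jaw":-1}]' 80
cat > look.py <<'E'
import sys
from bench import grab_frame,get_obs
from m import *
tag=sys.argv[1]; off=float(sys.argv[2]) if len(sys.argv)>2 else .0485
ims=[]
for n in("scene","top"):
    im=grab_frame(n)[:,:,::-1].copy(); cv2.imwrite(f"{n}_{tag}.png",im)
    p=np.array(get_obs()["tcp_pos"]); q=proj(n,p-[0,0,off]); x,y=int(q[0])-33,int(q[1])-37
    c=cv2.resize(im[y:y+75,x:x+66],(396,450),interpolation=cv2.INTER_CUBIC); ims.append(cv2.convertScaleAbs(c,alpha=1.4)); print(n,"origin",x,y,"nose pred",q.round(2))
print(p.round(4)); cv2.imwrite(f"pics/{tag}.png",np.hstack(ims))
E
python3 look.py L
```

```text
clock: 4.58
tcp_pos: [0.6127, 0.0429, 0.1134]
orientation: [-3.077, -0.633, 0.013]
contact_force: [-0.2, -1.0, -1.4]
grip_width: 0.0182
gripper_force: 78.2
clock: 4.82
tcp_pos: [0.6163, 0.0422, 0.1185]
orientation: [3.077, 0.629, 0.002]
contact_force: [1.0, 0.3, -1.3]
grip_width: 0.0185
gripper_force: 78.2
scene origin 232 142 nose pred [265.63 179.46]
top origin 197 151 nose pred [230.7  188.19]
[0.6163 0.0425 0.1185]
```

View pics/L.png

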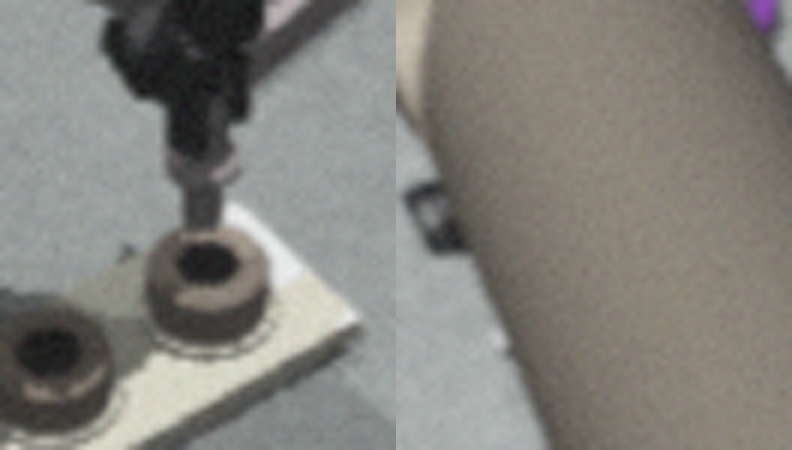

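The nose sits just above the left bore in the scene crop, with the plug axis near u≈202 and the bore centre near (205,262). The top view is blocked by the arm. I'll refine the nose position with an intensity profile.

Run:
```python
from m import *
a=cv2.imread("scene_raw.png").astype(float).mean(2);b=cv2.imread("scene_L.png").astype(float).mean(2)
print("before");print(a[168:196,258:274].astype(int)[::1]);print("now");print(b[168:196,258:274].astype(int))
```

```text
before
[[102 105 106 104 101 100 103 106 104 103 105 104 101 102 101 104]
 [104 107 108 105 103 104 100 102 102  99 101  99 103 101 100 101]
 [104 106 104 104 106 104 104 106 104 104 101 103 101 102  99  99]
 [102 103 106 103 102 103 104 105 103 102 102 103 102 103 100 104]
 [105 106 106 105 103 106 103 105 107 105 102 105 105 105 105 104]
 [107 105 106 104 105 105 111 111 109 104 104 108 103 105 103 105]
 [105 106 107 106 107 108 110 105 108 107 108 105 106 108 106  99]
 [106 103 106 103 104 105 104 101 108 108 106 111 115 118 110 106]
 [102 101 107 106 102 102 103  99 105 110 117 130 143 143 129 116]
 [106 107 103 103 102 101 100 105 116 126 143 148 151 153 148 134]
 [102 101 101 104 103 103  99 113 132 138 142 144 146 148 152 149]
 [100 105 102 100 101  98 102 106 112 112 113 120 128 136 144 149]
 [101 100  98 101 100  97  98  99  99  98  96 102 102 111 125 139]
 [104 101 101 102 103 101  95  88  89  89  90  98  94 100 101 114]
 [101 100 100  98  94  88  71  56  51  51  63  76  87  92 100 102]
 [106  98  98  96  70  43  32  32  30  31  35  43  57  85  98  96]
 [102 100  99  78  49
[... 1964 characters left out ...]
  24  26  25  29  47  78  87]
 [ 62  63  63  44  29  24  24  19  22  27  24  23  28  47  74  89]
 [ 61  63  63  55  35  28  23  23  25  25  23  25  34  63  84  91]
 [ 60  60  60  59  48  32  31  30  32  29  33  39  62  79  87  91]
 [ 54  50  51  57  63  58  59  53  57  52  62  71  85  92  92  92]
 [ 48  47  50  56  70  82  87  86  91  90  91  92  88  93  89  85]
 [ 43  42  49  71  88  89  92  90  89  94  96  95  91  88  82  74]
 [ 40  42  43  65  81  83  84  86  87  88  88  87  82  76  61  47]
 [ 44  43  39  43  53  53  65  68  73  75  71  61  55  47  45  45]
 [ 40  40  39  45  44  44  44  46  47  49  50  44  46  42  47  44]
 [ 44  43  41  43  42  37  44  42  41  41  41  44  42  45  46  44]]
```

Run:
```python
from m import *
p=np.array([.6163,.0425]); n0=np.array([265.1,177.9]); bore=np.array([266.2,185.6])
b1=n0-proj("scene",[*p,.07]); b2=np.array([b1[0],0])
for b in(b1,b2):
    w=ray("scene",*(bore-b),.045); print(b,"bore in robot frame",w.round(4),"move units",((w[:2]-p)/.06).round(3))
```

```text
[-0.57412687 -1.52144526] bore in robot frame [0.6194 0.0436 0.045 ] move units [0.051 0.018]
[-0.57412687  0.        ] bore in robot frame [0.6156 0.047  0.045 ] move units [-0.012  0.075]
```

```bash
python3 -m jog '[{"rx":0,"ry":0,"rz":0,"x":0.02,"y":0.033,"z":-0.15,"jaw":-1},{"rx":0,"ry":0,"rz":0,"x":0,"y":0,"z":-0.15,"jaw":-1},{"rx":0,"ry":0,"rz":0,"x":0,"y":0,"z":-0.05,"jaw":-1},{"rx":0,"ry":0,"rz":0,"x":0,"y":0,"z":0,"jaw":-1},{"rx":0,"ry":0,"rz":0,"x":0,"y":0,"z":0,"jaw":-1}]' 80
python3 -m jog '[{"rx":0,"ry":0,"rz":0,"x":0,"y":0,"z":-0.05,"jaw":-1},{"rx":0,"ry":0,"rz":0,"x":0,"y":0,"z":0,"jaw":-1}]' 80
python3 -m jog '[{"rx":0,"ry":0,"rz":0,"x":0,"y":0,"z":-0.03,"jaw":-1},{"rx":0,"ry":0,"rz":0,"x":0,"y":0,"z":0,"jaw":-1}]' 80
```

```text
clock: 5.55
tcp_pos: [0.6171, 0.0451, 0.0964]
orientation: [-3.077, -0.632, -0.0]
contact_force: [0.1, 0.4, -2.0]
grip_width: 0.0183
gripper_force: 78.2
clock: 5.8
tcp_pos: [0.617, 0.0449, 0.0932]
orientation: [3.077, 0.631, -0.0]
contact_force: [0.1, -1.5, -1.1]
grip_width: 0.0184
gripper_force: 78.2
clock: 6.05
tcp_pos: [0.6169, 0.0449, 0.0914]
orientation: [3.077, 0.631, -0.0]
contact_force: [0.6, -0.1, -1.5]
grip_width: 0.0184
gripper_force: 78.2
```

```bash
for i in 1 2 3; do python3 -m jog '[{"rx":0,"ry":0,"rz":0,"x":0,"y":0,"z":-0.035,"jaw":-1},{"rx":0,"ry":0,"rz":0,"x":0,"y":0,"z":0,"jaw":-1}]' 80 | egrep 'tcp|contact'; done
```

```text
tcp_pos: [0.6169, 0.045, 0.0892]
contact_force: [0.1, 0.4, -0.9]
tcp_pos: [0.6168, 0.045, 0.0871]
contact_force: [0.5, -0.4, -0.8]
tcp_pos: [0.6168, 0.045, 0.085]
contact_force: [0.4, -0.5, -1.5]
```

```bash
for i in 1 2 3 4; do python3 -m jog '[{"rx":0,"ry":0,"rz":0,"x":0,"y":0,"z":-0.03,"jaw":-1},{"rx":0,"ry":0,"rz":0,"x":0,"y":0,"z":0,"jaw":-1}]' 80 | egrep 'tcp|contact'; done
```

```text
tcp_pos: [0.6169, 0.045, 0.0833]
contact_force: [-0.2, -0.2, -1.9]
tcp_pos: [0.6168, 0.045, 0.0814]
contact_force: [0.4, 0.6, -1.8]
tcp_pos: [0.6169, 0.0449, 0.0797]
contact_force: [-0.7, -0.1, -1.4]
tcp_pos: [0.6169, 0.045, 0.0779]
contact_force: [0.3, -0.9, -1.4]
```

```bash
for i in 1 2 3 4; do python3 -m jog '[{"rx":0,"ry":0,"rz":0,"x":0,"y":0,"z":-0.03,"jaw":-1},{"rx":0,"ry":0,"rz":0,"x":0,"y":0,"z":0,"jaw":-1}]' 80 | egrep 'tcp|contact'; done
```

```text
tcp_pos: [0.6168, 0.045, 0.076]
contact_force: [0.1, 0.5, -1.7]
tcp_pos: [0.6169, 0.045, 0.0742]
contact_force: [0.5, -0.2, -0.6]
tcp_pos: [0.6169, 0.0449, 0.0724]
contact_force: [0.0, -0.6, -1.4]
tcp_pos: [0.6168, 0.045, 0.0706]
contact_force: [-0.3, -0.4, -2.2]
```

```bash
for i in 1 2 3 4; do python3 -m jog '[{"rx":0,"ry":0,"rz":0,"x":0,"y":0,"z":-0.03,"jaw":-1},{"rx":0,"ry":0,"rz":0,"x":0,"y":0,"z":0,"jaw":-1}]' 80 | egrep 'tcp|contact'; done
```

```text
tcp_pos: [0.6169, 0.0449, 0.0688]
contact_force: [0.8, -1.0, -1.8]
tcp_pos: [0.6168, 0.045, 0.067]
contact_force: [-0.1, 0.2, -1.6]
tcp_pos: [0.6169, 0.045, 0.0652]
contact_force: [0.3, -0.6, -1.4]
tcp_pos: [0.6171, 0.0451, 0.0637]
contact_force: [0.5, 0.7, -0.9]
```

```bash
python3 -m jog '[{"rx":0,"ry":0,"rz":0,"x":0,"y":0,"z":-0.015,"jaw":-1},{"rx":0,"ry":0,"rz":0,"x":0,"y":0,"z":0,"jaw":-1}]' 80 | egrep 'tcp|contact'; python3 look.py L2
```

```text
tcp_pos: [0.6172, 0.045, 0.0636]
contact_force: [-3.5, -0.2, 6.1]
scene origin 233 157 nose pred [266.5  194.66]
top origin 197 155 nose pred [230.98 192.44]
[0.6172 0.045  0.0636]
```

View pics/L2.png

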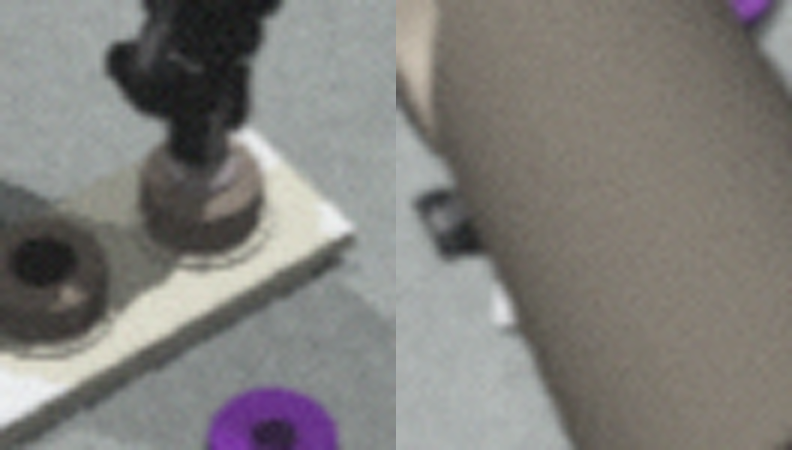

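The collar is down on the left wheel at TCP z 0.0636, exactly as the geometry predicts, so the left wheel passes. On to the middle one, correcting by the measured offset.

```bash
python3 -m jog '[{"rx":0,"ry":0,"rz":0,"x":0,"y":0,"z":0.2,"jaw":-1},{"rx":0,"ry":0,"rz":0,"x":0,"y":0,"z":0.4,"jaw":-1},{"rx":0,"ry":0,"rz":0,"x":0,"y":0,"z":0.21,"jaw":-1},{"rx":0,"ry":0,"rz":0,"x":0,"y":0,"z":0,"jaw":-1},{"rx":0,"ry":0,"rz":0,"x":-0.05,"y":-0.65,"z":0,"jaw":-1},{"rx":0,"ry":0,"rz":0,"x":-0.05,"y":-0.66,"z":0,"jaw":-1},{"rx":0,"ry":0,"rz":0,"x":0,"y":0,"z":0,"jaw":-1},{"rx":0,"ry":0,"rz":0,"x":0,"y":0,"z":0,"jaw":-1}]' 80|egrep 'tcp|contact';  python3 -m jog '[{"rx":0,"ry":0,"rz":0,"x":0,"y":0,"z":-0.12,"jaw":-1},{"rx":0,"ry":0,"rz":0,"x":0,"y":0,"z":-0.12,"jaw":-1},{"rx":0,"ry":0,"rz":0,"x":0,"y":0,"z":0,"jaw":-1},{"rx":0,"ry":0,"rz":0,"x":0,"y":0,"z":0,"jaw":-1}]' 80 | egrep 'tcp|contact'; python3 look.py M
```

```text
tcp_pos: [0.6105, -0.0332, 0.1106]
contact_force: [-0.6, 0.5, -1.9]
tcp_pos: [0.611, -0.0333, 0.0968]
contact_force: [-0.4, -0.3, -1.8]
scene origin 207 162 nose pred [240.03 199.92]
top origin 228 152 nose pred [261.85 189.06]
[ 0.6111 -0.0335  0.0971]
```

```bash
for i in 1 2 3 4; do python3 -m jog '[{"rx":0,"ry":0,"rz":0,"x":0,"y":0,"z":-0.03,"jaw":-1},{"rx":0,"ry":0,"rz":0,"x":0,"y":0,"z":0,"jaw":-1}]' 80 | egrep 'tcp|contact'; done
```

```text
tcp_pos: [0.6109, -0.0337, 0.095]
contact_force: [0.3, 0.5, -0.9]
tcp_pos: [0.6111, -0.0336, 0.0934]
contact_force: [-0.8, 0.1, -0.4]
tcp_pos: [0.6109, -0.0337, 0.0913]
contact_force: [0.4, -0.5, -1.3]
tcp_pos: [0.6108, -0.0336, 0.0894]
contact_force: [0.4, -0.7, -1.7]
```

```bash
for i in 1 2 3 4; do python3 -m jog '[{"rx":0,"ry":0,"rz":0,"x":0,"y":0,"z":-0.025,"jaw":-1},{"rx":0,"ry":0,"rz":0,"x":0,"y":0,"z":0,"jaw":-1}]' 80 | egrep 'tcp|contact'; done
```

```text
tcp_pos: [0.6108, -0.0336, 0.088]
contact_force: [-0.3, 0.1, -1.8]
tcp_pos: [0.6108, -0.0336, 0.0865]
contact_force: [0.8, -0.3, -1.7]
tcp_pos: [0.6108, -0.0336, 0.085]
contact_force: [-0.2, 1.3, -1.1]
tcp_pos: [0.6109, -0.0336, 0.0836]
contact_force: [-0.1, -0.4, -1.0]
```

```bash
for i in 1 2 3 4; do python3 -m jog '[{"rx":0,"ry":0,"rz":0,"x":0,"y":0,"z":-0.025,"jaw":-1},{"rx":0,"ry":0,"rz":0,"x":0,"y":0,"z":0,"jaw":-1}]' 80 | egrep 'tcp|contact'; done
```

```text
tcp_pos: [0.6109, -0.0336, 0.082]
contact_force: [0.1, 0.0, -1.0]
tcp_pos: [0.6109, -0.0336, 0.0805]
contact_force: [0.0, -0.8, -1.8]
tcp_pos: [0.6108, -0.0336, 0.079]
contact_force: [0.0, -0.3, -1.7]
tcp_pos: [0.6109, -0.0336, 0.0776]
contact_force: [-0.6, 0.6, -2.6]
```

```bash
for i in 1 2 3 4; do python3 -m jog '[{"rx":0,"ry":0,"rz":0,"x":0,"y":0,"z":-0.025,"jaw":-1},{"rx":0,"ry":0,"rz":0,"x":0,"y":0,"z":0,"jaw":-1}]' 80 | egrep 'tcp|contact'; done
```

```text
tcp_pos: [0.6109, -0.0336, 0.0761]
contact_force: [-0.1, 0.6, -2.4]
tcp_pos: [0.6109, -0.0336, 0.0745]
contact_force: [0.4, 0.5, -1.8]
tcp_pos: [0.6109, -0.0336, 0.0731]
contact_force: [-0.1, -0.0, -0.6]
tcp_pos: [0.6109, -0.0336, 0.0716]
contact_force: [-0.1, -0.5, -0.8]
```

Past the deepest possible ring, so I'll finish the stroke to the collar.

```bash
for z in 1 2 3 ; do python3 -m jog '[{"rx":0,"ry":0,"rz":0,"x":0,"y":0,"z":-0.04,"jaw":-1},{"rx":0,"ry":0,"rz":0,"x":0,"y":0,"z":0,"jaw":-1}]' 80 | egrep 'tcp|contact'; done; python3 -m jog '[{"rx":0,"ry":0,"rz":0,"x":0,"y":0,"z":-0.02,"jaw":-1},{"rx":0,"ry":0,"rz":0,"x":0,"y":0,"z":0,"jaw":-1}]' 80 | egrep 'clock|tcp|contact'
```

```text
tcp_pos: [0.6108, -0.0336, 0.069]
contact_force: [-0.3, 0.5, -1.7]
tcp_pos: [0.6108, -0.0336, 0.0667]
contact_force: [-0.0, -0.1, -2.3]
tcp_pos: [0.6108, -0.0336, 0.0643]
contact_force: [-0.5, -1.1, -1.6]
clock: 16.75
tcp_pos: [0.6111, -0.0336, 0.0636]
contact_force: [-0.4, -0.1, 1.4]
```

The middle wheel passes too. On to the right one.

```bash
python3 -m jog '[{"rx":0,"ry":0,"rz":0,"x":0,"y":0,"z":0.2,"jaw":-1},{"rx":0,"ry":0,"rz":0,"x":0,"y":0,"z":0.4,"jaw":-1},{"rx":0,"ry":0,"rz":0,"x":0,"y":0,"z":0.21,"jaw":-1},{"rx":0,"ry":0,"rz":0,"x":0,"y":0,"z":0,"jaw":-1},{"rx":0,"ry":0,"rz":0,"x":-0.06,"y":-0.65,"z":0,"jaw":-1},{"rx":0,"ry":0,"rz":0,"x":-0.06,"y":-0.64,"z":0,"jaw":-1},{"rx":0,"ry":0,"rz":0,"x":0,"y":0,"z":0,"jaw":-1},{"rx":0,"ry":0,"rz":0,"x":0,"y":0,"z":0,"jaw":-1}]' 80|egrep 'tcp|contact';  python3 -m jog '[{"rx":0,"ry":0,"rz":0,"x":0,"y":0,"z":-0.12,"jaw":-1},{"rx":0,"ry":0,"rz":0,"x":0,"y":0,"z":-0.12,"jaw":-1},{"rx":0,"ry":0,"rz":0,"x":0,"y":0,"z":0,"jaw":-1},{"rx":0,"ry":0,"rz":0,"x":0,"y":0,"z":0,"jaw":-1}]' 80 | egrep 'tcp|contact'; for i in 1 2 3; do python3 -m jog '[{"rx":0,"ry":0,"rz":0,"x":0,"y":0,"z":-0.03,"jaw":-1},{"rx":0,"ry":0,"rz":0,"x":0,"y":0,"z":0,"jaw":-1}]' 80 | egrep 'tcp|contact'; done
```

```text
tcp_pos: [0.6034, -0.1104, 0.1112]
contact_force: [1.1, 0.7, -1.2]
tcp_pos: [0.6038, -0.1108, 0.0974]
contact_force: [-0.2, -0.5, -1.1]
tcp_pos: [0.6038, -0.111, 0.0957]
contact_force: [0.6, -0.6, -1.8]
tcp_pos: [0.6037, -0.111, 0.0938]
contact_force: [0.5, -0.2, -1.1]
tcp_pos: [0.6038, -0.111, 0.092]
contact_force: [0.7, -1.7, -1.8]
```

```bash
for i in 1 2 3 4; do python3 -m jog '[{"rx":0,"ry":0,"rz":0,"x":0,"y":0,"z":-0.025,"jaw":-1},{"rx":0,"ry":0,"rz":0,"x":0,"y":0,"z":0,"jaw":-1}]' 80 | egrep 'tcp|contact'; done
```

```text
tcp_pos: [0.6038, -0.1111, 0.0905]
contact_force: [0.7, 0.1, -2.1]
tcp_pos: [0.6038, -0.111, 0.089]
contact_force: [0.1, -1.1, -1.2]
tcp_pos: [0.6037, -0.111, 0.0875]
contact_force: [0.5, -0.6, -2.3]
tcp_pos: [0.6038, -0.1109, 0.0863]
contact_force: [-0.1, 0.3, -0.7]
```

```bash
for i in 1 2 ; do python3 -m jog '[{"rx":0,"ry":0,"rz":0,"x":0,"y":0,"z":-0.025,"jaw":-1},{"rx":0,"ry":0,"rz":0,"x":0,"y":0,"z":0,"jaw":-1}]' 80 | egrep 'tcp|contact'; done
```

```text
tcp_pos: [0.6041, -0.1109, 0.0858]
contact_force: [-2.7, 0.2, 8.6]
tcp_pos: [0.6043, -0.1109, 0.0853]
contact_force: [-5.1, 0.3, 16.5]
```

The right wheel stops the gauge firmly about 8 mm down (18 N), so it is blocked. Returning the gauge to its stand.

```bash
python3 -m jog '[{"rx":0,"ry":0,"rz":0,"x":0,"y":0,"z":0.2,"jaw":-1},{"rx":0,"ry":0,"rz":0,"x":0,"y":0,"z":0.5,"jaw":-1},{"rx":0,"ry":0,"rz":0,"x":0,"y":0,"z":0.42,"jaw":-1},{"rx":0,"ry":0,"rz":0,"x":-0.735,"y":-0.429,"z":0,"jaw":-1},{"rx":0,"ry":0,"rz":0,"x":-0.735,"y":-0.429,"z":0,"jaw":-1},{"rx":0,"ry":0,"rz":0,"x":-0.735,"y":-0.429,"z":0,"jaw":-1},{"rx":0,"ry":0,"rz":0,"x":-0.735,"y":-0.429,"z":0,"jaw":-1},{"rx":0,"ry":0,"rz":0,"x":0,"y":0,"z":0,"jaw":-1}]' 80|egrep 'tcp|contact';  python3 -m jog '[{"rx":0,"ry":0,"rz":0,"x":0,"y":0,"z":-0.4,"jaw":-1},{"rx":0,"ry":0,"rz":0,"x":0,"y":0,"z":-0.35,"jaw":-1},{"rx":0,"ry":0,"rz":0,"x":0,"y":0,"z":0,"jaw":-1},{"rx":0,"ry":0,"rz":0,"x":0,"y":0,"z":0,"jaw":-1}]' 80 | egrep 'tcp|contact'; python3 st.py .4275 -.2138 .094
```

```text
tcp_pos: [0.4232, -0.2163, 0.15]
contact_force: [0.0, 0.2, -2.2]
tcp_pos: [0.4282, -0.2137, 0.1059]
contact_force: [0.8, 0.3, -1.4]
t 22.0 [ 0.4282 -0.2137  0.1059] [3.077e+00 6.320e-01 1.000e-03] F [ 0.8  0.3 -1.4] w 0.0184
units [-0.012 -0.001 -0.199]
```

```bash
python3 -m jog '[{"rx":0,"ry":0,"rz":0,"x":-0.01,"y":0,"z":-0.15,"jaw":-1},{"rx":0,"ry":0,"rz":0,"x":0,"y":0,"z":-0.05,"jaw":-1},{"rx":0,"ry":0,"rz":0,"x":0,"y":0,"z":0,"jaw":-1}]' 80|egrep 'tcp|contact'; for i in 1 2 3; do python3 -m jog '[{"rx":0,"ry":0,"rz":0,"x":0,"y":0,"z":-0.05,"jaw":-1},{"rx":0,"ry":0,"rz":0,"x":0,"y":0,"z":0,"jaw":-1}]' 80 | egrep 'tcp|contact'; done
```

```text
tcp_pos: [0.4266, -0.2139, 0.0931]
contact_force: [0.5, -0.0, -1.8]
tcp_pos: [0.4267, -0.214, 0.0902]
contact_force: [-0.2, -0.4, -2.4]
tcp_pos: [0.427, -0.2139, 0.0872]
contact_force: [0.3, 0.5, -2.1]
tcp_pos: [0.427, -0.2139, 0.0842]
contact_force: [1.3, 0.9, -1.6]
```

```bash
for i in 1 2 3; do python3 -m jog '[{"rx":0,"ry":0,"rz":0,"x":0,"y":0,"z":-0.06,"jaw":-1},{"rx":0,"ry":0,"rz":0,"x":0,"y":0,"z":-0.06,"jaw":-1},{"rx":0,"ry":0,"rz":0,"x":0,"y":0,"z":0,"jaw":-1}]' 80 | egrep 'tcp|contact'; done; for i in 1 2; do python3 -m jog '[{"rx":0,"ry":0,"rz":0,"x":0,"y":0,"z":-0.03,"jaw":-1},{"rx":0,"ry":0,"rz":0,"x":0,"y":0,"z":0,"jaw":-1}]' 80 | egrep 'tcp|contact'; done
```

```text
tcp_pos: [0.4269, -0.2138, 0.0768]
contact_force: [0.6, 0.4, -2.9]
tcp_pos: [0.4269, -0.2138, 0.0696]
contact_force: [1.7, 0.4, -2.8]
tcp_pos: [0.4269, -0.2139, 0.0624]
contact_force: [2.0, 0.5, -2.6]
tcp_pos: [0.4269, -0.2139, 0.0608]
contact_force: [2.3, 0.3, -4.4]
tcp_pos: [0.4269, -0.214, 0.0591]
contact_force: [2.9, 0.3, -1.7]
```

```bash
python3 -m jog '[{"rx":0,"ry":0,"rz":0,"x":0,"y":0,"z":-0.02,"jaw":-1},{"rx":0,"ry":0,"rz":0,"x":0,"y":0,"z":0,"jaw":-1}]' 80 | egrep 'tcp|contact';  python3 -m jog '[{"rx":0,"ry":0,"rz":0,"x":0,"y":0,"z":0,"jaw":1},{"rx":0,"ry":0,"rz":0,"x":0,"y":0,"z":0,"jaw":1},{"rx":0,"ry":0,"rz":0,"x":0,"y":0,"z":0,"jaw":1},{"rx":0,"ry":0,"rz":0,"x":0,"y":0,"z":0,"jaw":1},{"rx":0,"ry":0,"rz":0,"x":0,"y":0,"z":0.5,"jaw":1},{"rx":0,"ry":0,"rz":0,"x":0,"y":0,"z":0.7,"jaw":1},{"rx":0,"ry":0,"rz":0,"x":0,"y":0,"z":0,"jaw":1},{"rx":0,"ry":0,"rz":0,"x":0,"y":0,"z":0,"jaw":1}]' 80; python3 st.py .6038 -.1109 .131
```

```text
tcp_pos: [0.427, -0.214, 0.0585]
contact_force: [0.8, 2.3, 7.2]
clock: 26.0
tcp_pos: [0.4264, -0.2139, 0.1296]
orientation: [-3.077, -0.631, 0.001]
contact_force: [0.7, -0.3, -0.2]
grip_width: 0.0853
gripper_force: 0.0
t 26.0 [ 0.4264 -0.2139  0.1296] [-3.077e+00 -6.310e-01  1.000e-03] F [ 0.7 -0.3 -0.2] w 0.0853
units [2.957 1.717 0.023]
```

```bash
python3 -m jog '[{"rx":0,"ry":0,"rz":0.886,"x":0.422,"y":0.245,"z":0,"jaw":1},{"rx":0,"ry":0,"rz":0.886,"x":0.422,"y":0.245,"z":0,"jaw":1},{"rx":0,"ry":0,"rz":0.886,"x":0.422,"y":0.245,"z":0,"jaw":1},{"rx":0,"ry":0,"rz":0.886,"x":0.422,"y":0.245,"z":0,"jaw":1},{"rx":0,"ry":0,"rz":0.886,"x":0.422,"y":0.245,"z":0,"jaw":1},{"rx":0,"ry":0,"rz":0.886,"x":0.422,"y":0.245,"z":0,"jaw":1},{"rx":0,"ry":0,"rz":0.886,"x":0.422,"y":0.245,"z":0,"jaw":1},{"rx":0,"ry":0,"rz":0,"x":0,"y":0,"z":0,"jaw":1}]' 60; python3 -m jog '[{"rx":0,"ry":0,"rz":0,"x":0,"y":0,"z":-0.4,"jaw":0.6},{"rx":0,"ry":0,"rz":0,"x":0,"y":0,"z":0,"jaw":0.6},{"rx":0,"ry":0,"rz":0,"x":0,"y":0,"z":0,"jaw":0.6},{"rx":0,"ry":0,"rz":0,"x":0,"y":0,"z":0,"jaw":0.6}]'; python3 st.py .6035 -.1109 .024; python3 look.py R 0.05
```

```text
clock: 27.0
tcp_pos: [0.6047, -0.1088, 0.1282]
orientation: [-2.307, -2.129, -0.001]
contact_force: [0.0, -0.5, 0.5]
grip_width: 0.0852
gripper_force: 0.0
clock: 27.5
tcp_pos: [0.6043, -0.1113, 0.1066]
orientation: [2.312, 2.125, 0.001]
contact_force: [-0.5, -0.9, 0.0]
grip_width: 0.0683
gripper_force: 0.0
t 27.5 [ 0.6043 -0.1113  0.1066] [2.312e+00 2.125e+00 1.000e-03] F [-0.5 -0.9  0. ] w 0.0683
units [-0.013  0.006 -1.377]
scene origin 178 175 nose pred [211.49 212.76]
top origin 260 151 nose pred [293.45 188.04]
[ 0.6043 -0.1112  0.1066]
```

View pics/R.png

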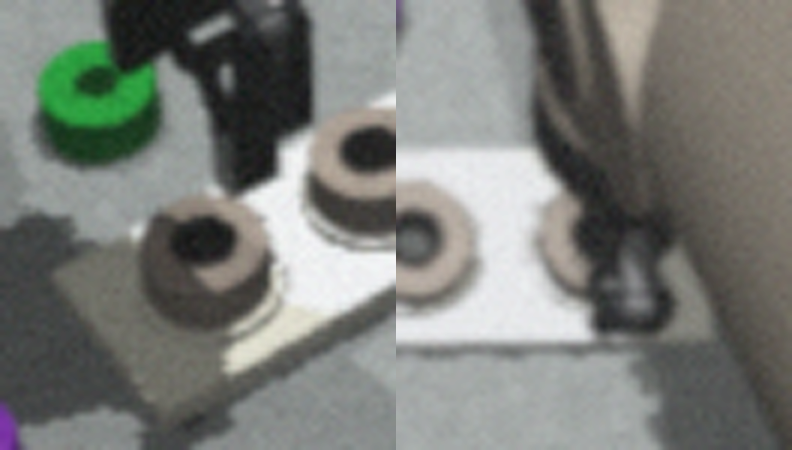

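The right wheel is still in its nest at scene-crop (205,245), and the gripper is centred above it. Descending to grasp.

```bash
python3 -m jog '[{"rx":0,"ry":0,"rz":0,"x":-0.013,"y":0.006,"z":-0.5,"jaw":0.6},{"rx":0,"ry":0,"rz":0,"x":0,"y":0,"z":-0.5,"jaw":0.6},{"rx":0,"ry":0,"rz":0,"x":0,"y":0,"z":-0.2,"jaw":0.6},{"rx":0,"ry":0,"rz":0,"x":0,"y":0,"z":-0.12,"jaw":0.6},{"rx":0,"ry":0,"rz":0,"x":0,"y":0,"z":0,"jaw":0.6},{"rx":0,"ry":0,"rz":0,"x":0,"y":0,"z":0,"jaw":0.6}]' 40; python3 -m jog '[{"rx":0,"ry":0,"rz":0,"x":0,"y":0,"z":0,"jaw":-1},{"rx":0,"ry":0,"rz":0,"x":0,"y":0,"z":0,"jaw":-1},{"rx":0,"ry":0,"rz":0,"x":0,"y":0,"z":0,"jaw":-1},{"rx":0,"ry":0,"rz":0,"x":0,"y":0,"z":0,"jaw":-1}]' 50
```

```text
clock: 28.35
tcp_pos: [0.604, -0.1107, 0.0277]
orientation: [2.311, 2.126, 0.002]
contact_force: [-0.3, -0.4, 0.2]
grip_width: 0.0684
gripper_force: 0.0
clock: 28.85
tcp_pos: [0.6038, -0.1108, 0.028]
orientation: [2.312, 2.126, 0.001]
contact_force: [-1.7, 0.7, 6.5]
grip_width: 0.0482
gripper_force: 50.8
```

```bash
python3 -c "
from h import *
print(ray('top',169.64,272.33,.004))"; python3 -m jog '[{"rx":0,"ry":0,"rz":0,"x":0,"y":0,"z":0.2,"jaw":-1},{"rx":0,"ry":0,"rz":0,"x":0,"y":0,"z":0.5,"jaw":-1},{"rx":0,"ry":0,"rz":0,"x":0,"y":0,"z":0.5,"jaw":-1},{"rx":0,"ry":0,"rz":0,"x":0,"y":0,"z":0,"jaw":-1}]' 50; python3 -m jog '[{"rx":0,"ry":0,"rz":0,"x":-0.41,"y":0.77,"z":0,"jaw":-1},{"rx":0,"ry":0,"rz":0,"x":-0.41,"y":0.77,"z":0,"jaw":-1},{"rx":0,"ry":0,"rz":0,"x":-0.41,"y":0.77,"z":0,"jaw":-1},{"rx":0,"ry":0,"rz":0,"x":-0.41,"y":0.77,"z":0,"jaw":-1},{"rx":0,"ry":0,"rz":0,"x":-0.41,"y":0.77,"z":0,"jaw":-1},{"rx":0,"ry":0,"rz":0,"x":-0.41,"y":0.77,"z":0,"jaw":-1},{"rx":0,"ry":0,"rz":0,"x":-0.41,"y":0.77,"z":0,"jaw":-1},{"rx":0,"ry":0,"rz":0,"x":0,"y":0,"z":0,"jaw":-1}]' 50;python3 -m jog '[{"rx":0,"ry":0,"rz":0,"x":0,"y":0,"z":0,"jaw":-1},{"rx":0,"ry":0,"rz":0,"x":0,"y":0,"z":0,"jaw":-1}]' 50; python3 st.py .432 .212 .0135
python3 - <<'E'
from bench import grab_frame
import cv2,numpy as np
a=grab_frame("scene")[:,:,::-1];b=grab_frame("top")[:,:,::-1]
cv2.imwrite("pics/T.png",cv2.convertScaleAbs(np.hstack([cv2.resize(a[70:270,90:330],(396,330)),cv2.resize(b[150:350,110:350],(396,330))]),alpha=1.3))
E
```

```text
[0.43234681 0.21479315 0.004     ]
clock: 29.35
tcp_pos: [0.6052, -0.1108, 0.1018]
orientation: [2.309, 2.124, 0.005]
contact_force: [-0.6, 0.0, -1.1]
grip_width: 0.0482
gripper_force: 51.9
clock: 30.35
tcp_pos: [0.4284, 0.2168, 0.0987]
orientation: [-2.302, -2.135, -0.001]
contact_force: [-0.2, -0.4, -1.5]
grip_width: 0.0481
gripper_force: 51.9
clock: 30.6
tcp_pos: [0.4315, 0.2112, 0.0984]
orientation: [2.315, 2.124, -0.001]
contact_force: [0.7, -0.2, -1.2]
grip_width: 0.0481
gripper_force: 51.9
t 30.6 [0.4315 0.2112 0.0984] [ 2.315e+00  2.124e+00 -1.000e-03] F [ 0.7 -0.2 -1.2] w 0.0481
units [ 0.008  0.014 -1.414]
```

View pics/T.png

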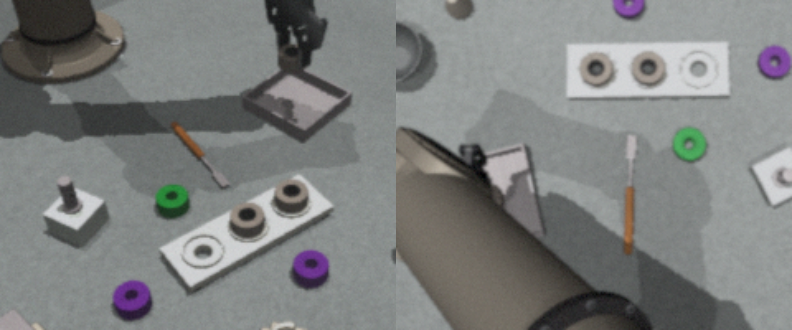

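The right nest is empty at scene (205,250), the gauge stands in its stand at (75,200), and the wheel hangs over the tray at (290,60). Lowering it.

```bash
python3 -m jog '[{"rx":0,"ry":0,"rz":0,"x":0,"y":0,"z":-0.5,"jaw":-1},{"rx":0,"ry":0,"rz":0,"x":0,"y":0,"z":-0.5,"jaw":-1},{"rx":0,"ry":0,"rz":0,"x":0,"y":0,"z":-0.25,"jaw":-1},{"rx":0,"ry":0,"rz":0,"x":0,"y":0,"z":-0.08,"jaw":-1},{"rx":0,"ry":0,"rz":0,"x":0,"y":0,"z":0,"jaw":-1},{"rx":0,"ry":0,"rz":0,"x":0,"y":0,"z":0,"jaw":-1}]' 50|egrep 'tcp|contact';for i in 1 2 3 4; do python3 -m jog '[{"rx":0,"ry":0,"rz":0,"x":0,"y":0,"z":-0.025,"jaw":-1},{"rx":0,"ry":0,"rz":0,"x":0,"y":0,"z":0,"jaw":-1}]' 50 | egrep 'tcp|contact'; done
```

```text
tcp_pos: [0.4317, 0.213, 0.0197]
contact_force: [0.1, 0.4, -0.1]
tcp_pos: [0.4312, 0.2127, 0.0176]
contact_force: [0.7, -0.4, -1.4]
tcp_pos: [0.431, 0.2126, 0.0158]
contact_force: [-0.0, -0.7, -0.3]
tcp_pos: [0.4309, 0.2127, 0.0143]
contact_force: [0.0, 0.1, -1.3]
tcp_pos: [0.4309, 0.2126, 0.0128]
contact_force: [-0.3, 0.9, -0.5]
```

```bash
for i in 1 2; do python3 -m jog '[{"rx":0,"ry":0,"rz":0,"x":0,"y":0,"z":-0.015,"jaw":-1},{"rx":0,"ry":0,"rz":0,"x":0,"y":0,"z":0,"jaw":-1}]' 50 | egrep 'tcp|contact'; done
```

```text
tcp_pos: [0.4311, 0.2127, 0.012]
contact_force: [0.0, -0.5, -0.4]
tcp_pos: [0.4311, 0.2127, 0.0119]
contact_force: [-3.3, -2.2, 12.5]
```

Wheel on the tray floor. Releasing with a moderate opening, then rising straight up.

```bash
python3 -m jog '[{"rx":0,"ry":0,"rz":0,"x":0,"y":0,"z":0,"jaw":0.6},{"rx":0,"ry":0,"rz":0,"x":0,"y":0,"z":0,"jaw":0.6},{"rx":0,"ry":0,"rz":0,"x":0,"y":0,"z":0,"jaw":0.6},{"rx":0,"ry":0,"rz":0,"x":0,"y":0,"z":0.3,"jaw":0.6},{"rx":0,"ry":0,"rz":0,"x":0,"y":0,"z":0.9,"jaw":0.6},{"rx":0,"ry":0,"rz":0,"x":0,"y":0,"z":0.9,"jaw":0.6},{"rx":0,"ry":0,"rz":0,"x":0,"y":0,"z":0.9,"jaw":0.6},{"rx":0,"ry":0,"rz":0,"x":0,"y":0,"z":0,"jaw":0.6}]'; python3 -m jog '[{"rx":0,"ry":0,"rz":0,"x":0.5,"y":-0.8,"z":0,"jaw":0.6},{"rx":0,"ry":0,"rz":0,"x":0.5,"y":-0.8,"z":0,"jaw":0.6},{"rx":0,"ry":0,"rz":0,"x":0,"y":-0.8,"z":0,"jaw":0.6},{"rx":0,"ry":0,"rz":0,"x":0,"y":-0.8,"z":0,"jaw":0.6},{"rx":0,"ry":0,"rz":0,"x":0,"y":0,"z":0,"jaw":0.6},{"rx":0,"ry":0,"rz":0,"x":0,"y":0,"z":0,"jaw":0.6},{"rx":0,"ry":0,"rz":0,"x":0,"y":0,"z":0,"jaw":0.6}]'
python3 - <<'E'
from bench import grab_frame
import cv2,numpy as np
a=grab_frame("scene")[:,:,::-1];b=grab_frame("top")[:,:,::-1]
cv2.imwrite("pics/F.png",cv2.convertScaleAbs(np.hstack([cv2.resize(a[70:270,90:330],(396,330)),cv2.resize(b[150:350,110:350],(396,330))]),alpha=1.3))
E
```

```text
clock: 33.95
tcp_pos: [0.4333, 0.2144, 0.1964]
orientation: [2.31, 2.125, 0.014]
contact_force: [0.1, 0.3, -0.8]
grip_width: 0.0684
gripper_force: 0.0
clock: 34.83
tcp_pos: [0.4909, 0.0223, 0.1912]
orientation: [-2.309, -2.129, -0.001]
contact_force: [-0.1, -0.3, -0.6]
grip_width: 0.0683
gripper_force: 0.0
```

View pics/F.png

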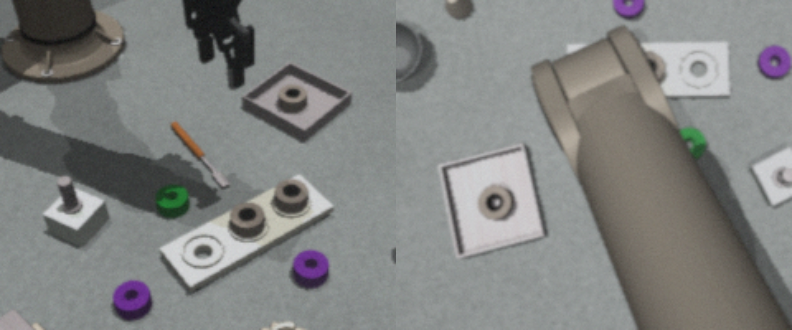

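The rejected wheel lies flat in the middle of the tray at (292,98) in the scene view. The gauge is fully down in its stand and the other two wheels are still in their nests, so I'm handing in.

```bash
python3 -c "
from bench import r
print(r.hand_in())"
```

```text
the job is handed in; nothing more can be done
None
```

The job is handed in, though no verdict came back: the left and middle wheels passed and stay in their nests, the right wheel was blocked about 8 mm down and now lies flat in the reject tray, and the gauge is back in its stand, fully down.

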